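Open the bifold door of the balance hood

ROBOT

A 6-joint arm with a two-finger parallel gripper is mounted at the origin on the work surface. World frame = base frame: x ahead of the robot, y to its left, z up, the work surface at z = 0. Lengths are in m, angles in rad, forces in N, time in s.
With the tool pointing down it reaches from about 0.325 to 0.75 m from the base axis. Payload 7.6 kg.
Tool frame: the origin (TCP) lies at the centre of the arm's flange, where the gripper is bolted on; the fingertips stand manip.tips_ahead ahead of it and the grasp point (between the pads) lies 155 mm ahead of it (manip.tips_ahead is the distance from the TCP to the fingertips, in m); z points along the fingers, y is the line along which they close (so a half turn about z gives the same grasp; the last joint's range is limited). The gripper opens to 85 mm and grips with 20 to 120 N. Pads are 22 mm wide; open, the fingers measure 114 mm over their backs; the gripper's body (76 mm by 85 mm) begins 54 mm behind the grasp point. The pads swing forward as they close: fully open they stand 13 mm farther back than shut.
Start: joints at [-1.343, 0.052, 1.401, -0, 1.689, -0.07], TCP at [0.154, -0.502, 0.405] pointing down, gripper open.
Joint ranges: [-2.9, 2.9], [-0.91, 2.17], [0.12, 2.37], [-1.06, 4.2], [0.26, 2.73], [-2.93, 2.93]. Speed limits (rad/s): [2.57, 2.57, 3.01, 3.14, 3.14, 3.14].

INTERFACE

Orientations are given as a unit quaternion [w, x, y, z].
In Python, from bench import observe, optics, order, manip gives the robot as it stands.
- The arm moves only by the shell command python3 -m handwheel 'ROWS' [OPENING] [FORCE]. ROWS is JSON, a list that holds one entry, the list of rows, each a list of 4 numbers: the shift along the tool's x, y, z in m, then the turn about the tool's z in units of 6 degrees (1.0 is 6 degrees). In form: [[[x, y, z, twist], ...]]. A call has 1 to 10 rows; each row shifts and turns the commanded pose from where the row before left it, along the tool's axes as they then stand; what a row does not reach is not made up. A row lasts 1/12 s, in which the tool goes at most 41.7 mm and 7.16 degrees, less where a joint would pass 70% of its speed; a pose out of reach is approached as far as the arm can. A call is refused whole if a number of a shift passes 0.0417 or a number of a turn 1, either way. A call with a gripper value outside its range is refused whole. OPENING is the finger opening in m, from 0 to 0.0854, set as the call begins (- or left out, the last holds). The fingers move at their own pace and stop on an object; FORCE is the grip in N (left out, the last holds). Time passes only in rows, so rows that do not move let the fingers close. It gives the time, the measured TCP pose, the force, the opening and the grip force at its end, in the units of the state.
- observe(): the state, without advancing time (a new reading comes with each control period).
- optics.get_image(name): name is "scene" or "top"; returns a dict with "color" (384x512x3 uint8, red, green, blue), "mtx" (3x3 intrinsics, pixels), "pose" (4x4, takes a point from camera to world coordinates). Camera axes: x right, y up, looking along -z (the intrinsics and any distortion apply to the point x, -y, -z); pixel columns grow to the right and rows downward; lengths in m; the calibration is good to about 2 mm. A picture is of the moment at which its call begins. There is no depth.
- order.close_job(): hands the job in; it is judged then, once.
The state is a dict: "clock": time; "qpos": joint angles; "qd": joint speeds; "effort": joint torques, N m; "eef_pos": TCP position; "ee_rot": TCP orientation; "wrist_force": force on the tool from outside, world axes, zero at the start; "torque": the same for the moment, N m; "finger_gap": finger opening in m; "gripper_force": force on a finger pad.
Only numpy, scipy, OpenCV 4.12 (cv2) and the standard library are available. Lean on these libraries where they do the work, as an engineer would, in place of code of your own. Each camera call takes 0.05 s, during which the arm holds its last target. There are 200 camera calls.

TASK

Two clear draught hoods stand on the weighing bench, each shut by a two-panel bifold door: one houses the balance, the other stores jars. Pull the bifold door of the hood with the balance all the way open, so that its two panels fold together, and leave it standing open. Leave the jar hood's door shut.

Things in the scene. Friction and masses are not known exactly. Their poses are not given: they have to be found in the camera images.
- scale_hood: Clear hood holding the white balance, 240 deep (x), 255 wide (y), 240 mm high, fixed; may stand left or right of the jar hood. Origin: centre of underside; x to its back (door at -x, facing the robot), y left, z up. Door: two white 115 mm panels, 10 thick, top 235 mm up. Left panel's hinge axis (upright): x -121, y +115 mm. Panels join at y 0; the right panel's far edge runs in the floor track.
- scale_handle (a point): Grip point, 210 mm up, on the balance door's handle: upright 12 mm round steel bar, 129 to 236 mm above the bench, above 185 mm free of stubs; centre line 45 mm off the left panel's face, 22 mm from the fold. Shut: x -176, y +22 mm in the hood's frame, axes as the hood's. Turns with the left panel, clockwise from above, on a 108 mm radius round its hinge axis.
- scale_door (a joint): Angle of the balance door's left panel: 0 shut, 1.45 rad at its stop, fully open, panels folded together and pointing out towards the robot. Grows clockwise seen from above. Starts anywhere from shut to 0.3 ajar. The right panel follows by itself. Light friction (1 to 2 N at the handle) holds it where it is left; no spring or latch.
- jar_door (a joint): The same angle for the other hood's door: hood, door and handle of identical build, but five white jars and no balance inside. Starts shut (0) and must stay shut.

How it is judged:
By the outcome, as a careful person would: the job done as asked, in the order asked, and still so for the second after the job is handed in, with the robot touching nothing.
It also fails if it takes over 35 s, if anything falls off the work surface, if the arm or the gripper's body presses on something with over 40 N, if the wrist force passes 120 N, or if a joint passes its speed limit or range.

## Working session

There is one attempt and no reset: what is moved stays moved. The work goes in short steps, Python scripts to look and compute and a shell command to move; the robot and the scene stay as the last step left them, time stands still between calls to the robot, and variables do not carry over. Pictures are saved under pics/ and viewed, at most 10 in all, crops included, and the job is handed in when it is done.

```bash
mkdir -p pics
python3 - <<'E'
from bench import observe, optics, order, manip
import cv2
s=observe();print(s['eef_pos'],s['ee_rot'],s['clock'],manip.tips_ahead)
for n in("scene","top"):
    d=optics.get_image(n);cv2.imwrite(f"pics/{n}0.png",cv2.resize(d['color'][:,:,::-1],(800,600),interpolation=cv2.INTER_CUBIC));print(n,d['mtx'].tolist(),d['pose'].round(4).tolist(),[k for k in d])
E
```

```text
[ 0.15404877 -0.50184495  0.40385358] [-8.07515689e-04  9.88936897e-01  1.48334614e-01 -6.64135130e-05] 0.0 0.1734
scene [[465.5801105408665, 0.0, 249.74692344317862], [0.0, 465.5801105408665, 191.35894877665908], [0.0, 0.0, 1.0]] [[0.9998, 0.0177, 0.0013, 0.6627], [-0.0164, 0.9491, -0.3145, -0.3377], [-0.0067, 0.3145, 0.9492, 1.3681], [0.0, 0.0, 0.0, 1.0]] ['color', 'mtx', 'pose']
top [[375.7194228206165, 0.0, 261.15948665045346], [0.0, 375.7194228206165, 185.4950094709396], [0.0, 0.0, 1.0]] [[0.0165, 0.9871, -0.1595, 0.4665], [-0.9994, 0.0116, -0.0317, 0.0408], [-0.0294, 0.1599, 0.9867, 1.1555], [0.0, 0.0, 0.0, 1.0]] ['color', 'mtx', 'pose']
```

View pics/scene0.png

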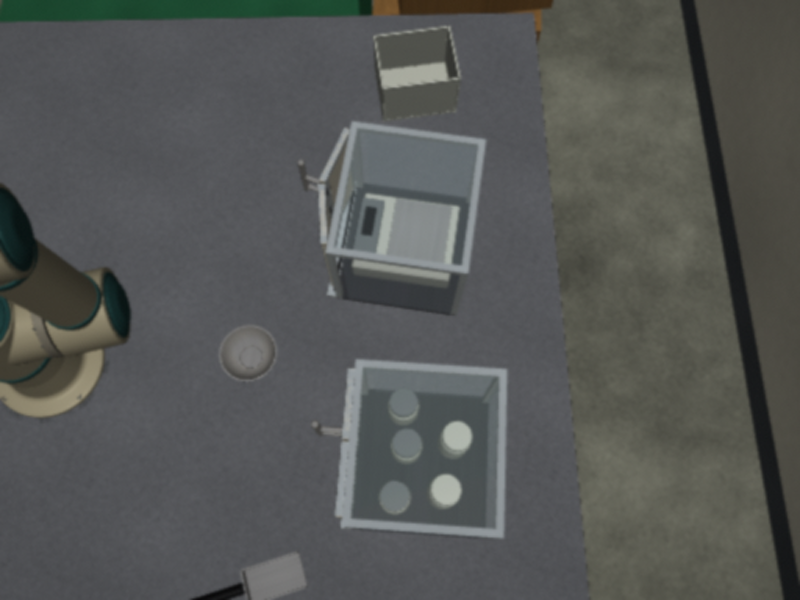

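View pics/top0.png

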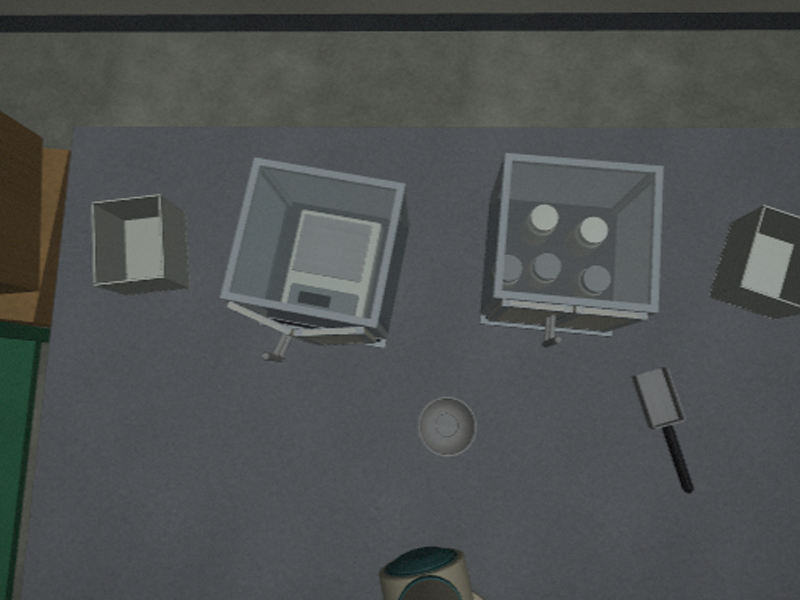

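The balance hood is the left one, on the robot's +y side, with its door ajar by about 0.3. In the top view its roof corners are at (257,159), (405,184), (380,325) and (224,298), and the handle is near (270,356).

```bash
cat > h.py <<'E'
import numpy as np
from bench import observe, optics
def ray(d,uv,z,s=800/512):
    u=(np.array(uv,float)+.5)/s-.5
    K=d['mtx'];P=d['pose']
    c=np.array([(u[0]-K[0,2])/K[0,0],-(u[1]-K[1,2])/K[1,1],-1])
    r=P[:3,:3]@c;o=P[:3,3]
    return o+r*(z-o[2])/r[2]
def proj(d,p,s=800/512):
    P=d['pose'];c=P[:3,:3].T@(np.array(p)-P[:3,3]);K=d['mtx']
    u=np.array([K[0,0]*c[0]/-c[2]+K[0,2],K[1,1]*-c[1]/-c[2]+K[1,2]])
    return (u+.5)*s-.5
E
python3 - <<'E'
from h import *
import cv2
t=optics.get_image("top");sc=optics.get_image("scene")
for c in [(257,159),(405,184),(380,325),(224,298)]: print(ray(t,c,.24).round(4))
for c in [(353,123),(486,140),(467,272),(329,249)]: print('s',ray(sc,c,.24).round(4))
print('h',ray(t,(267,357),.236),ray(sc,(302,162),.236))
a=t['color'][200:250,130:205,::-1];b=sc['color'][75:135,180:255,::-1]
f=lambda x:cv2.resize(x,None,fx=5,fy=5,interpolation=cv2.INTER_CUBIC)
a=f(a);b=f(b);o=np.zeros((300,750,3),np.uint8);o[:250,:375]=a;o[:,375:]=b
cv2.imwrite("pics/crop.png",cv2.convertScaleAbs(o,alpha=1.5))
E
```

```text
[0.8311 0.3241 0.24  ]
[0.7895 0.0785 0.24  ]
[0.5586 0.1137 0.24  ]
[0.5983 0.3636 0.24  ]
s [0.6    0.3673 0.24  ]
s [0.8341 0.3282 0.24  ]
s [0.7885 0.0812 0.24  ]
s [0.5598 0.1266 0.24  ]
h [0.50620005 0.29053102 0.236     ] [0.51049763 0.29341086 0.236     ]
```

View pics/crop.png

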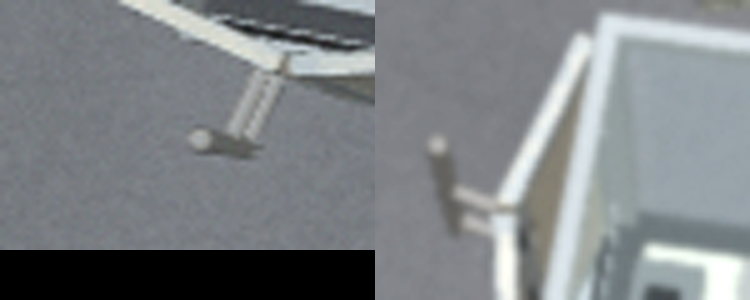

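The crops show the bar tip at top-image raw pixel (170,227.6) and scene raw pixel (192.4,104.2). I'll triangulate it and set off.

```bash
python3 -m handwheel '[[[0.03,-0.022,-0.012,0],[0.03,-0.022,-0.012,0],[0.03,-0.022,-0.012,0],[0.03,-0.022,-0.012,0],[0.03,-0.022,-0.012,0],[0.03,-0.022,0,0],[0.03,-0.022,0,0],[0.03,-0.022,0,0],[0.03,-0.022,0,0],[0.03,-0.022,0,0]]]' 0.05 30
python3 - <<'E'
from h import *
t=optics.get_image("top");sc=optics.get_image("scene")
a=ray(t,(170,227.6),.236,1);b=ray(sc,(192.4,104.2),.236,1);print(a,b)
print(ray(sc,(317,428),.236))
s=observe();p=(a+b)/2;R=np.array([[.956,.2935],[.2935,-.956]])
print(s['eef_pos'],s['qpos'],R@(p-s['eef_pos'])[:2])
E
```

```text
clock: 1.03
eef_pos: [0.3769, -0.2018, 0.4648]
ee_rot: [0.0, 0.989, 0.148, 0.0]
wrist_force: [1.0, -0.4, -0.6]
finger_gap: 0.0498
gripper_force: 0.0
[0.50788096 0.29235582 0.236     ] [0.50862976 0.29129785 0.236     ]
[ 0.5439052  -0.17057356  0.236     ]
[ 0.37826711 -0.20003416  0.46459554] [-5.73083971e-01 -2.30851262e-01  1.54812842e+00  1.26554208e-03
  1.82439942e+00  6.93592399e-01] [ 0.26862997 -0.43206756]
```

```bash
python3 -m handwheel '[[[0.02,-0.032,0,0],[0.02,-0.032,0,0],[0.02,-0.032,0,0],[0.02,-0.032,0,0],[0.02,-0.032,0,0],[0.02,-0.032,0,0],[0.02,-0.032,0,0],[0.02,-0.032,0,0],[0.02,-0.032,0,0],[0.02,-0.032,0,0]]]' >/dev/null
python3 -m handwheel '[[[0.02,-0.032,0,0],[0.02,-0.032,0,0],[0.02,-0.032,0,0],[0.009,-0.016,0,0],[0,0,0,0],[0,0,0,0]]]'
python3 - <<'E'
from h import *
s=observe();p=np.array([.5083,.2918]);R=np.array([[.956,.2935],[.2935,-.956]])
print(s['qpos'],R@(p-s['eef_pos'][:2]),s['eef_pos'])
E
```

```text
clock: 2.47
eef_pos: [0.5071, 0.2886, 0.4637]
ee_rot: [0.0, 0.989, 0.149, -0.001]
wrist_force: [-0.4, -0.6, 0.3]
finger_gap: 0.0498
gripper_force: 0.0
[ 4.54276844e-01  2.15103088e-01  1.10627943e+00 -4.77018183e-04
  1.82189853e+00  1.72619697e+00] [ 0.00212359 -0.00266963] [0.50705348 0.2886248  0.46374277]
```

```bash
python3 -m handwheel '[[[0.002,-0.0025,0.02,0],[0,0,0.025,0],[0,0,0.025,0],[0,0,0.02,0],[0,0,0.007,0],[0,0,0,0],[0,0,0,0]]]'
python3 - <<'E'
from h import *
import cv2
f=lambda x:cv2.resize(x,(375,375),interpolation=cv2.INTER_CUBIC)
t=optics.get_image("top")['color'][160:260,110:210,::-1];b=optics.get_image("scene")['color'][60:160,150:250,::-1]
cv2.imwrite("pics/d1.png",cv2.convertScaleAbs(np.hstack([f(t),f(b)]),alpha=1.5))
E
```

```text
clock: 3.05
eef_pos: [0.5081, 0.2905, 0.3689]
ee_rot: [-0.0, 0.989, 0.148, 0.001]
wrist_force: [0.3, 0.9, 0.9]
finger_gap: 0.0503
gripper_force: 0.0
```

View pics/d1.png

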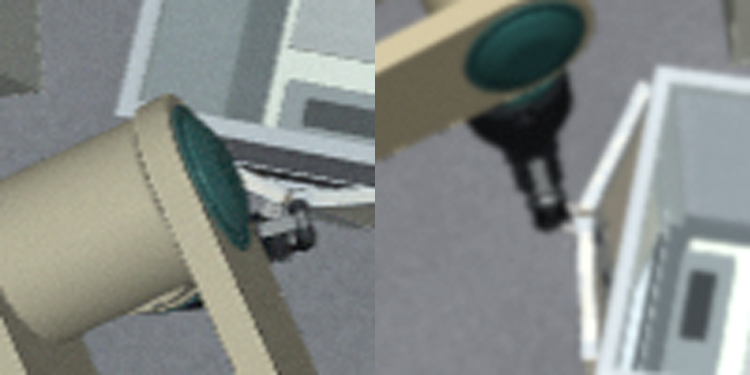

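The bar shows between the fingers at about (545,180) in the scene crop, with no contact force. Closing now.

```bash
python3 -m handwheel '[[[0,0,0.002,0],[0,0,0,0],[0,0,0,0],[0,0,0,0],[0,0,0,0],[0,0,0,0]]]' 0 25
python3 - <<'E'
from h import *
# arc plan: hinge H, current bar angle; yaw starts 17.1 deg, twist spread evenly
H=np.array([.594,.355]);p=observe()['eef_pos'][:2];r=p-H;print(np.hypot(*r),np.degrees(np.arctan2(r[1],r[0])))
N=20;tot=np.radians(69+2);tw=5.0*np.radians(6)
a0=np.arctan2(r[1],r[0]);R=.108;y=np.radians(17.1)
for k in range(N):
    a=a0-tot*k/N;b=a0-tot*(k+1)/N
    d=R*np.array([np.cos(b)-np.cos(a),np.sin(b)-np.sin(a)]);c,s=np.cos(y),np.sin(y)
    print(k,round(d[0]*c+d[1]*s,4),round(d[0]*s-d[1]*c,4));y-=tw/N
E
```

```text
clock: 3.65
eef_pos: [0.5079, 0.2915, 0.3664]
ee_rot: [-0.0, 0.989, 0.148, 0.001]
wrist_force: [1.9, 2.0, 3.5]
finger_gap: 0.0113
gripper_force: 25.1
0.10691637837897236 -143.5968927708868
0 -0.002 -0.0064
1 -0.0018 -0.0064
2 -0.0016 -0.0065
3 -0.0013 -0.0066
4 -0.0011 -0.0066
5 -0.0008 -0.0066
6 -0.0006 -0.0067
7 -0.0004 -0.0067
8 -0.0001 -0.0067
9 0.0001 -0.0067
10 0.0003 -0.0067
11 0.0006 -0.0067
12 0.0008 -0.0066
13 0.0011 -0.0066
14 0.0013 -0.0066
15 0.0015 -0.0065
16 0.0018 -0.0065
17 0.002 -0.0064
18 0.0022 -0.0063
19 0.0024 -0.0062
```

Bar gripped, with a gap of 11–12 mm. Pulling along the arc.

```bash
python3 -m handwheel '[[[-0.002,-0.0064,0,0.25],[-0.0018,-0.0064,0,0.25],[-0.0016,-0.0065,0,0.25],[-0.0013,-0.0066,0,0.25],[-0.0011,-0.0066,0,0.25]]]'
python3 -m handwheel '[[[-0.0008,-0.0066,0,0.25],[-0.0006,-0.0067,0,0.25],[-0.0004,-0.0067,0,0.25],[-0.0001,-0.0067,0,0.25],[0.0001,-0.0067,0,0.25]]]'
python3 - <<'E'
from h import *
s=observe();r=s['eef_pos'][:2]-np.array([.594,.355]);print(np.hypot(*r),np.degrees(np.arctan2(r[1],r[0])),s['qpos'])
E
```

```text
clock: 4.07
eef_pos: [0.4922, 0.3204, 0.3663]
ee_rot: [0.001, 0.997, 0.082, -0.001]
wrist_force: [-6.2, -5.3, 6.3]
finger_gap: 0.0115
gripper_force: 25.5
clock: 4.48
eef_pos: [0.4862, 0.3537, 0.3662]
ee_rot: [0.001, 1.0, 0.017, -0.001]
wrist_force: [-7.8, -5.3, 6.2]
finger_gap: 0.0112
gripper_force: 25.5
0.1077931782924263 -179.31530570813675 [ 5.67549778e-01  2.81924217e-01  1.22063944e+00 -1.50013965e-04
  1.64234684e+00  2.10394092e+00]
```

```bash
python3 -m handwheel '[[[0.0003,-0.0067,0,0.25],[0.0006,-0.0067,0,0.25],[0.0008,-0.0066,0,0.25],[0.0011,-0.0066,0,0.25],[0.0013,-0.0066,0,0.25]]]'
python3 -m handwheel '[[[0.0015,-0.0065,0,0.25],[0.0018,-0.0065,0,0.25],[0.002,-0.0064,0,0.25],[0.0022,-0.0063,0,0.25]]]'
python3 -m handwheel '[[[0.0012,-0.0031,0,0.1],[0,0,0,0]]]'
python3 - <<'E'
from h import *
s=observe();r=s['eef_pos'][:2]-np.array([.594,.355]);print(np.hypot(*r),np.degrees(np.arctan2(r[1],r[0])),s['qpos'])
E
```

```text
clock: 4.9
eef_pos: [0.4907, 0.3872, 0.3663]
ee_rot: [0.0, 0.999, -0.048, -0.001]
wrist_force: [-9.2, -2.3, 5.4]
finger_gap: 0.0109
gripper_force: 25.4
clock: 5.23
eef_pos: [0.5015, 0.4119, 0.3663]
ee_rot: [0.0, 0.995, -0.1, -0.001]
wrist_force: [-8.7, -0.4, 6.0]
finger_gap: 0.0114
gripper_force: 25.4
clock: 5.4
eef_pos: [0.5035, 0.4151, 0.3663]
ee_rot: [-0.001, 0.995, -0.104, -0.001]
wrist_force: [-4.6, 2.4, 4.9]
finger_gap: 0.011
gripper_force: 25.3
0.10862040651102657 146.3973921773304 [6.32596983e-01 4.29540231e-01 1.03694639e+00 1.68448990e-03
 1.67539578e+00 2.41282125e+00]
```

```bash
python3 -m handwheel '[[[0.0008,-0.0019,0,0],[0,0,0,0],[0,0,0,0]]]'; python3 -m handwheel '[[[0.0008,-0.0019,0,0],[0,0,0,0],[0,0,0,0]]]'
```

```text
clock: 5.65
eef_pos: [0.5045, 0.4165, 0.3663]
ee_rot: [-0.0, 0.995, -0.104, -0.001]
wrist_force: [-5.1, 3.0, 4.4]
finger_gap: 0.0112
gripper_force: 25.3
clock: 5.9
eef_pos: [0.5057, 0.4181, 0.3663]
ee_rot: [-0.0, 0.995, -0.104, -0.001]
wrist_force: [-5.2, 2.1, 3.9]
finger_gap: 0.0112
gripper_force: 25.3
```

```bash
for i in 1; do python3 -m handwheel '[[[0.0009,-0.0018,0,0],[0,0,0,0],[0,0,0,0]]]'; python3 -m handwheel '[[[0.0009,-0.0018,0,0],[0,0,0,0],[0,0,0,0]]]'; python3 -m handwheel '[[[0.0009,-0.0018,0,0],[0,0,0,0],[0,0,0,0]]]'; done
python3 - <<'E'
from h import *
import cv2
f=lambda x:cv2.resize(x,(375,375),interpolation=cv2.INTER_CUBIC)
t=optics.get_image("top")['color'][140:260,110:230,::-1];b=optics.get_image("scene")['color'][50:170,150:270,::-1]
cv2.imwrite("pics/d2.png",cv2.convertScaleAbs(np.hstack([f(t),f(b)]),alpha=1.5))
E
```

```text
clock: 6.15
eef_pos: [0.5067, 0.4194, 0.3663]
ee_rot: [0.0, 0.995, -0.104, -0.002]
wrist_force: [-9.7, -0.6, 4.6]
finger_gap: 0.0114
gripper_force: 25.5
clock: 6.4
eef_pos: [0.5074, 0.4202, 0.3662]
ee_rot: [0.003, 0.995, -0.105, -0.003]
wrist_force: [-19.1, -10.7, 8.3]
finger_gap: 0.0113
gripper_force: 26.4
clock: 6.65
eef_pos: [0.5081, 0.4209, 0.3662]
ee_rot: [0.005, 0.994, -0.105, -0.005]
wrist_force: [-26.9, -19.4, 13.0]
finger_gap: 0.0113
gripper_force: 28.0
```

View pics/d2.png

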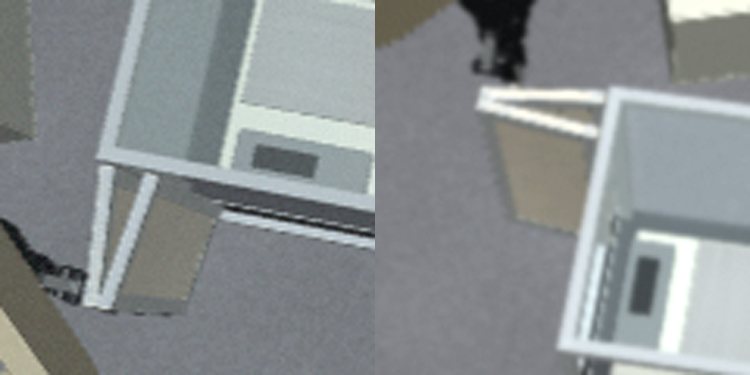

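The panels are folded together in a narrow V at the hood's left front corner, with the fold at about (97,300) in the top crop. The force is rising against the stop, so I'll release and lift.

```bash
python3 -m handwheel '[[[-0.0004,0.001,0,0],[0,0,0,0],[0,0,0,0],[0,0,0,0],[0,0,0,0],[0,0,0,0]]]' 0.04
python3 -m handwheel '[[[0,0,0.0,0],[0,0,-0.005,0],[0,0,-0.015,0],[0,0,-0.03,0],[0,0,-0.03,0],[0,0,-0.02,0],[0,0,0,0]]]'
```

```text
clock: 7.25
eef_pos: [0.5098, 0.4213, 0.3654]
ee_rot: [0.0, 0.994, -0.105, -0.0]
wrist_force: [0.0, 0.5, 0.8]
finger_gap: 0.0401
gripper_force: 0.0
clock: 7.83
eef_pos: [0.5091, 0.4208, 0.4727]
ee_rot: [-0.003, 0.994, -0.105, 0.004]
wrist_force: [0.3, -0.1, 0.9]
finger_gap: 0.0397
gripper_force: 0.0
```

```bash
python3 -m handwheel '[[[-0.03,0,0,0],[-0.03,0,0,0],[-0.03,0,0,0],[-0.03,0,0,0],[0,0,0,0],[0,0,0,0]]]'
python3 - <<'E'
from h import *
import cv2
f=lambda x:cv2.resize(x,(375,375),interpolation=cv2.INTER_CUBIC)
t=optics.get_image("top");sc=optics.get_image("scene")
H=np.array([.594,.355]);
for a in (147.2,144,141,150):
    a=np.radians(a);p=[*(H+.108*np.array([np.cos(a),np.sin(a)])),.236];print((proj(t,p,1)-[110,140])*375/120,(proj(sc,p,1)-[150,50])*375/120)
cv2.imwrite("pics/d3.png",cv2.convertScaleAbs(np.hstack([f(t['color'][140:260,110:230,::-1]),f(sc['color'][50:170,150:270,::-1])]),alpha=1.5))
cv2.imwrite("pics/d4.png",cv2.resize(sc['color'][:,:,::-1],(800,600)))
E
```

```text
clock: 8.33
eef_pos: [0.3911, 0.4467, 0.4658]
ee_rot: [-0.0, 0.995, -0.104, 0.0]
wrist_force: [-0.2, 0.1, -0.1]
finger_gap: 0.0402
gripper_force: 0.0
[ 34.6581885  277.36310015] [129.52849645  48.76081538]
[ 28.75262919 272.92126543] [133.43065378  43.92656575]
[ 23.47325841 268.4513163 ] [137.3503917   39.57128293]
[ 40.04352842 280.961873  ] [126.36003244  53.13993836]
```

View pics/d3.png

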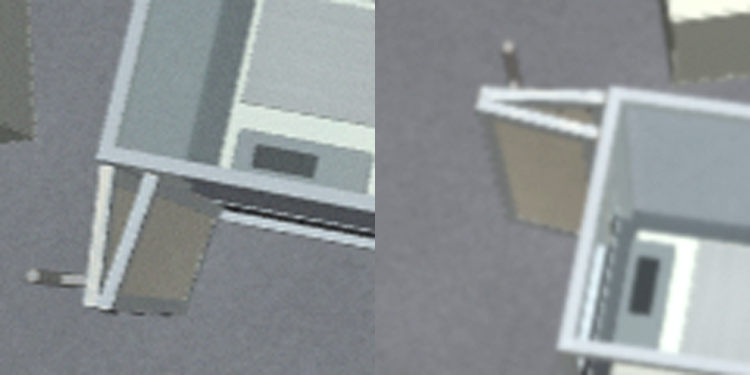

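View pics/d4.png

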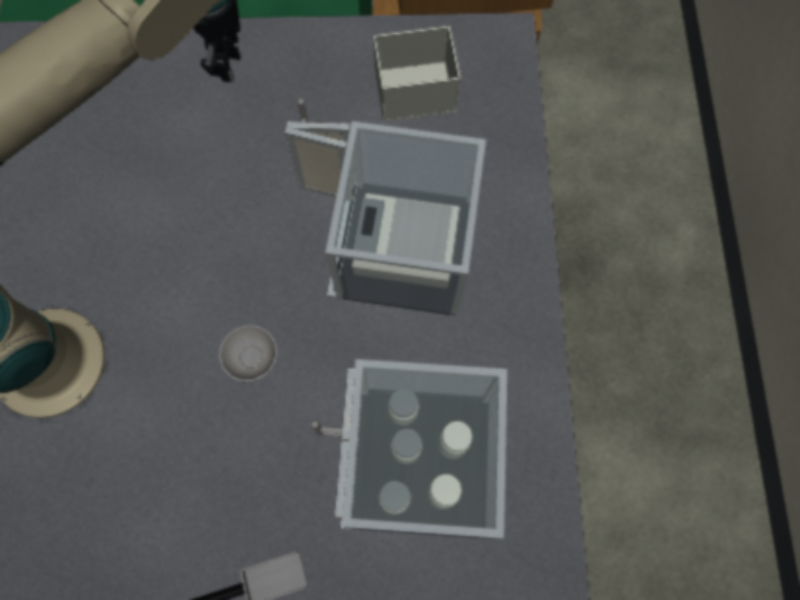

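The balance door is open: the V between its panels is about 14°, which matches the 1.45 rad stop, where I also felt the force rise. The bar tip is at (33,277) in the top crop. The jar door is shut and unchanged, and the robot is clear.

```bash
python3 -c "
from bench import order
print(order.close_job())"
```

```text
the job is handed in; nothing more can be done
None
```

The balance hood's door is folded fully open against its stop and left standing, the jar hood's door is still shut, and the job was handed in after about 8.5 s of robot time; no verdict was returned.

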